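# Clear the jug and load the curing drawer

### The job

A measuring jug has been left in front of the curing chest's drawer: first stand it upright on the steel tray, and only then pull the drawer fully open. Put the round soap in pocket one and after it the bar soap in pocket two, each flat on the pocket's floor (pocket one, marked by one stud, is the left-hand one as you stand at the robot facing the drawer), then push the drawer fully shut. Set the jug and the soaps down rather than dropping them, and leave everything else where it is.

Things in the scene. Friction and masses are not known exactly. Their poses are not given: they have to be found in the camera images.
- chest: Low wooden curing chest, fixed, 190 deep (x) x 282 wide (y) x 80 mm high. Origin: centre of its underside. Its x axis points from the drawer front to the back, so the drawer opens along -x, towards the robot; y to the left seen from the robot. Drawer front panel: 14 mm thick, covers the whole front; shut, its outer face is at chest x = -109 mm; top edge 72 mm above the table.
- drawer (a joint): How far the drawer is pulled out, in m: 0 shut, 0.14 fully open (a stop at each end). It may start slightly ajar, up to 0.015. It slides with about 1.5 N of friction and light damping (6 N s/m) and stays where it is left.
- drawer_handle (a point): Middle of the drawer's steel bar handle; moves with the drawer. Round bar 12 mm thick, 120 mm long, level, along the chest's y, 60 mm above the table, its axis 55 mm in front of the panel's outer face (49 mm clear between), on two 10 mm stalks 50 mm left and right of the middle. Can be pinched from above.
- pocket1 (a point): Pocket one of the drawer (one dark stud on the front panel's top edge), left-hand seen from the robot. Point on the pocket's floor, 15 mm above the table, mid-width, 65 mm behind the panel's inner face; moves with the drawer, axes as the chest's. The three pockets lie side by side along y, each 81 (y) x 160 mm (x), parted by dividers 4 mm thick, 9 mm high.
- pocket2 (a point): Pocket two (two studs), the middle one: the same point, 84.7 mm right of pocket one. Above the pocket floor the drawer's sides and rear rise 12 mm, the front panel 57 mm, the chest's inside is 57 mm high. Fully open, the front 140 mm of the pockets is out from under the chest's top. Pocket three (three studs) stays empty.
- jug: Milky plastic measuring jug with a loop handle, outer diameter 60 mm, 85 mm high, wall 3 mm, empty, about 60 g, the only thing in front of the drawer. Origin: centre of its underside; z up the jug; the loop handle is on its +y side, so it is gripped across its body along its own x.
- steel_tray: Plain grey steel baking tray, fixed, lying to the left or to the right of the chest, 320 (x) x 160 mm (y), rim 15 mm high and about 5 mm wide, floor 5 mm above the table. Origin: centre of its underside. A handleless beaker stands on it about 90 mm from the centre towards +x of the tray; the rest is free.
- soap_tray: Plastic tray of the same size and shape (320 x 160 mm, floor 5 mm above the table, rim 15 mm high), fixed, on the other side of the chest; origin: centre of its underside. Round soap, bar soap and a three-finned white mould stand on it in any order, about 90 mm apart along its x.
- round_soap: Round cream-coloured soap, a puck 52 mm in diameter and 36 mm high, about 80 g. Origin: centre of its underside; z up.
- bar_soap: Oblong cream-coloured soap, 70 (x) x 40 (y) x 36 mm high, about 100 g. Origin: centre of its underside; z up.
- mould: Bystander on the soap tray: white three-sided hollow silicone mould with three fins, 78 mm across, 50 mm high. Origin: underside centre.
- beaker: Bystander on the steel tray: milky beaker without a handle, diameter 68 mm at the rim, 80 mm high. Origin: underside centre.
- tin: Bystander on the chest's top: small metal tin, diameter 50 mm, 45 mm high. Origin: underside centre.
- mould_b: Bystander on the table: a second mould like the one on the tray.
- oil_a: Bystander: amber bottle with black cap, diameter 40 mm, 100 mm high. Origin: underside centre.
- oil_b: Bystander: a second bottle of the same kind.
- spatula: Bystander: spatula lying on the table near its right-hand edge. Origin: underside centre.
Things that resemble listed ones, but are neither listed nor needed, are in the scene too. What is shaped like the round_soap but brown or yellow is not meant.

How it is judged:
By the outcome, as a careful person would: the job done as asked, in the order asked, and still so for the second after the job is handed in, with the robot touching nothing.
It also fails if it takes over 72 s, if anything falls off the work surface, if the arm or the gripper's body presses on something with over 40 N, if the wrist force passes 120 N, or if a joint passes its speed limit or range.

### The arm

A 6-joint arm with a two-finger parallel gripper is mounted at the origin on the work surface. World frame = base frame: x ahead of the robot, y to its left, z up, the work surface at z = 0. Lengths are in mm, angles in rad, forces in N, time in s.
With the tool pointing down it reaches from about 325 to 875 mm from the base axis. Payload 4.4 kg.
Tool frame: the origin (TCP) lies on the centre line of the jaws, within the pads' length; the fingertips stand 22 mm ahead of it and the grasp point (between the pads) lies 3 mm ahead of it; z points along the fingers, x is the direction in which the jaws open and shut, and the axes are right-handed (so a half turn about z gives the same grasp; the last joint's range is limited). The gripper opens to 85 mm and grips with 20 to 120 N. Pads are 22 mm wide; open, the fingers measure 114 mm over their backs; the gripper's body (76 mm by 85 mm) begins 54 mm behind the grasp point. The pads swing forward as they close: fully open they stand 13 mm farther back than shut.
Start: joints at [-0.15, 0.207, 1.542, -0, 1.393, -0.15], TCP at [575.002, -0.012, 253.282] pointing down, gripper open.
Joint ranges: [-2.73, 2.73], [-0.86, 2.22], [0.23, 2.46], [-1.11, 4.25], [0.08, 2.63], [-2.82, 2.82]. Speed limits (rad/s): [2.79, 2.79, 3.14, 3.14, 3.14, 3.14].

### API

Orientations are given as a unit quaternion [w, x, y, z].
In Python, from plant import robot, grab_frame gives the robot as it stands.
- The arm moves only by the tool apply_moves, never from a script. Its argument "motion" is a list of rows, each a list of 6 numbers: the shift along the world's x, y, z each as a share of 120 mm, from -1 to 1, then the turn, a rotation vector about the world's x, y, z each as a share of 0.5 rad, from -1 to 1. In form: [[x, y, z, rx, ry, rz], ...]. A call has 1 to 12 rows; each row is the pose to reach, as a shift and turn from the pose measured when the call began; what a row does not reach only later rows make up. A row lasts 1/8 s, in which the tool goes at most 62.5 mm and 10.7 degrees, less where a joint would pass 70% of its speed; a pose out of reach is approached as far as the arm can. A call with a number of a shift or a turn outside -1 to 1 is refused whole. A call with a gripper value outside its range is refused whole. "claw" is the opening, from -1 (shut) to 1 (fully open), set as the call begins (left out, the last holds). The fingers move at their own pace and stop on an object; "newtons" is the grip in N (left out, the last holds). Time passes only in rows, so rows that repeat a pose let the fingers close. It gives the time, the measured TCP pose, the force and the opening at its end, in the units of the state.
- robot.observe(): the state, without advancing time (a new reading comes with each control period).
- grab_frame(name): name is "scene" or "side" or "wrist"; returns a dict with "color" (400x640x3 uint8, red, green, blue), "range_z" (400x640 float32, mm along the optical axis (not along the pixel's ray), 0 where there is no reading), "mtx" (3x3 intrinsics, pixels), "pose" (4x4, takes a point from camera to world coordinates). Camera axes: x right, y up, looking along -z (the intrinsics and any distortion apply to the point x, -y, -z); pixel columns grow to the right and rows downward; lengths in mm; the calibration is good to about 2 mm. The wrist camera is an equidistant fisheye: a pixel r from the principal point sees the ray r / f radians off the axis. A picture is of the moment at which its call begins.
- robot.close_job(): hands the job in, once; it reports no verdict.
The state is a dict: "t": time; "qpos": joint angles; "joint_vel": joint speeds; "joint_efforts": joint torques, N m; "position": TCP position; "orientation": TCP orientation; "wrist_force": force on the tool from outside, world axes, zero at the start; "torque": the same for the moment, N m; "width": opening from 0.0 (shut) to 1.0 (fully open).
Only numpy, scipy, OpenCV 4.12 (cv2) and the standard library are available. Lean on these libraries where they do the work, as an engineer would, in place of code of your own. Each camera call takes 0.05 s, during which the arm holds its last target. There are 200 camera calls.

## Working session

There is one attempt and no reset: what is moved stays moved. The work goes in short steps, Python scripts to look and compute and a tool call to move; the robot and the scene stay as the last step left them, time stands still between calls to the robot, and variables do not carry over. Pictures are saved under pics/ and viewed, about 8 in all and at most 12, crops included, and the job is handed in when it is done.

Besides the shell and the picture viewer there is one more tool, called as name([rows], argument=value, ...), one row to a line, values as JSON. apply_moves: Moves the arm, as the interface text tells. Its arguments: {"type":"object","properties":{"motion":{"type":"array","items":{"type":"array","items":{"type":"number"}}},"claw":{"type":"number"},"newtons":{"type":"number"}},"required":["motion"]}

```bash
mkdir -p pics; ls; cat > h.py <<'E'
import numpy as np, cv2
from plant import robot, grab_frame
def pts(f):
    d=f["range_z"]; K=f["mtx"]; h,w=d.shape
    u,v=np.meshgrid(np.arange(w),np.arange(h))
    P=np.stack([(u-K[0,2])/K[0,0]*d,-(v-K[1,2])/K[1,1]*d,-d],-1)
    W=P@f["pose"][:3,:3].T+f["pose"][:3,3]
    W[d==0]=np.nan
    return W
def save(f,n): cv2.imwrite(n,f["color"][:,:,::-1])
E
python3 - <<'E'
from h import *
for n in("scene","side"):
    f=grab_frame(n); save(f,f"pics/{n}0.png"); np.savez(f"{n}0.npz",**f); print(n,f["mtx"],f["pose"])
print(robot.observe())
E
```

```text
pics
scene [[499.12467069   0.         319.75401854]
 [  0.         499.12467069 201.79664902]
 [  0.           0.           1.        ]] [[-6.06640403e-01 -6.68540208e-01  4.30164401e-01  1.12047739e+03]
 [ 7.94874550e-01 -5.18752466e-01  3.14754395e-01  3.63522925e+02]
 [ 1.27228748e-02  5.32869468e-01  8.46101802e-01  1.24752215e+03]
 [ 0.00000000e+00  0.00000000e+00  0.00000000e+00  1.00000000e+00]]
side [[384.96644557   0.         317.69988549]
 [  0.         384.96644557 199.31347923]
 [  0.           0.           1.        ]] [[ 9.26127700e-01  2.96403381e-01 -2.33307777e-01  2.53260644e+02]
 [-3.77174869e-01  7.36119604e-01 -5.62020504e-01 -6.84537245e+02]
 [ 5.15765075e-03  6.08500587e-01  7.93536662e-01  8.83484306e+02]
 [ 0.00000000e+00  0.00000000e+00  0.00000000e+00  1.00000000e+00]]
{'t': 0.1, 'qpos': array([-1.50516440e-01,  2.07361112e-01,  1.54285091e+00, -1.81736818e-06,
        1.39348909e+00, -1.50482483e-01]), 'joint_vel': array([ 0.00056663, -0.00164674, -0.00295276, -0.00068876,  0.00100796,
       -0.00106431]), 'joint_efforts': array([-6.50861111e-04, -3.84093010e+01, -2.92548752e+01, -2.51638894e-04,
        4.84987657e-03,  7.72491080e-05]), 'position': array([5.74347972e+02, 7.75888768e-02, 2.52207991e+02]), 'orientation': array([-1.57178045e-04,  9.99999444e-01, -1.68172510e-05, -1.04244362e-03]), 'wrist_force': array([-0.20851008, -0.63413239, -0.77792616]), 'torque': array([ 0.0151358 ,  0.03413643, -0.03884149]), 'width': 0.9996173497808231}
```

View pics/scene0.png

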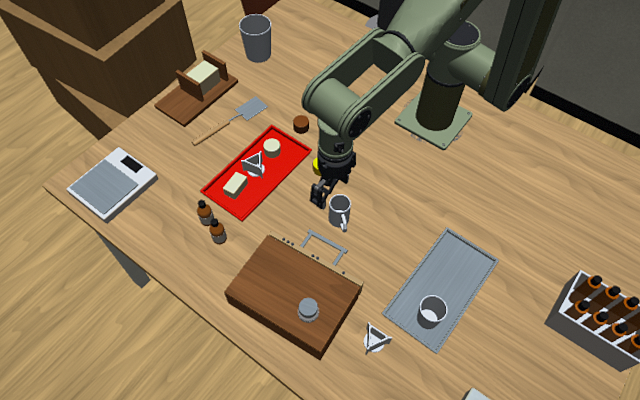

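View pics/side0.png

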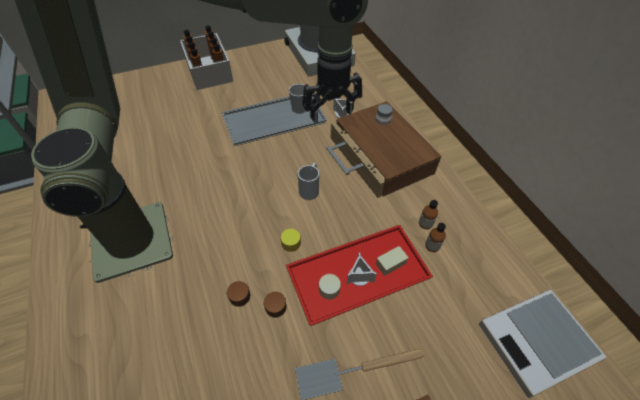

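The scene view shows the soap tray (red, ~(257,170)) on the right with round soap (272,147), mould (253,165) and bar soap (235,184). The jug is at (340,210), with its handle towards the drawer handle at (324,243). The steel tray (440,290) holds the beaker (432,310). The brown (300,124) and yellow (318,168) pucks are decoys. The cream bar on the wooden stand (203,75) isn't on the tray, so it isn't meant.

```bash
cat > top.py <<'E'
from h import *
def topmap(fs,x0=300,x1=900,y0=-450,y1=350,s=1.0):
    H=int((x1-x0)/s);Wd=int((y1-y0)/s)
    img=np.zeros((H,Wd,3),np.uint8); hm=np.full((H,Wd),-99.)
    for f in fs:
        P=pts(f).reshape(-1,3); C=f["color"].reshape(-1,3)
        ok=np.isfinite(P).all(1)&(P[:,2]<130)&(P[:,2]>-20); P=P[ok];C=C[ok]
        r=((x1-P[:,0])/s).astype(int); c=((y1-P[:,1])/s).astype(int)
        k=(r>=0)&(r<H)&(c>=0)&(c<Wd); 
        for a,b,z,col in zip(r[k],c[k],P[k,2],C[k]):
            if z>hm[a,b]: hm[a,b]=z; img[a,b]=col
    return img,hm
E
python3 - <<'E'
from top import *
fs=[dict(np.load(f"{n}0.npz")) for n in("scene","side")]
S,D=[pts(f) for f in fs]
img,hm=topmap(fs,s=2)
b=cv2.dilate(img,np.ones((2,2)))
cv2.imwrite("pics/top0.png",cv2.resize(b,None,fx=2,fy=2,interpolation=0)[:,:,::-1])
# soap tray by red
for n,f,P in(("scene",fs[0],S),("side",fs[1],D)):
    c=f["color"].astype(int)
    red=(c[...,0]>120)&(c[...,1]<60)&(c[...,2]<60)&(P[...,2]<40)
    q=P[red]; print(n,"red",cv2.minAreaRect(q[:,:2].astype(np.float32)),np.median(q[:,2]))
    x,y,z=P[...,0],P[...,1],P[...,2]
    def comps(lab,m,minn=30):
        nn,l,st,ce=cv2.connectedComponentsWithStats(m.astype(np.uint8))
        for i in range(1,nn):
            if st[i,4]>minn:
                q=P[l==i]; r=cv2.minAreaRect(q[:,:2].astype(np.float32))
                print(n,lab,st[i,4],"px",ce[i].round(),"rect",np.round(r[0]),np.round(r[1]),round(r[2],1),"z",np.percentile(q[:,2],[2,50,98]).round())
    cream=(c.min(-1)>120)&(c[...,0]-c[...,2]>15)&(z>34)&(z<48)&(y<-50)
    comps("creamtop",cream)
    comps("z76-90",(z>74)&(z<84)&(x>350)&(x<900)&(abs(y)<400))
    comps("z84+",(z>80)&(z<92)&(x>350)&(x<620)&(abs(y)<200))
    comps("handle",(z>52)&(z<68)&(x>400)&(x<800)&(abs(y)<200)&(c.max(-1)-c.min(-1)<25))
    comps("rim",(z>10)&(z<22)&(x>300)&(y>60)&(c.max(-1)-c.min(-1)<30),100)
E
```

```text
scene red ((518.8440551757812, -313.94073486328125), (168.36143493652344, 330.5415344238281), 89.96117401123047) 6.006582031896301
scene creamtop 155 px [271. 144.] rect [ 433. -332.] [50. 50.] 69.8 z [36. 41. 46.]
scene creamtop 227 px [234. 182.] rect [ 606. -323.] [69. 38.] 8.2 z [36. 41. 47.]
scene z76-90 47 px [340. 198.] rect [487. -32.] [31. 58.] 33.2 z [74. 79. 84.]
scene z76-90 7393 px [292. 291.] rect [773.  29.] [192. 283.] 5.7 z [75. 80. 84.]
scene z76-90 70 px [436. 301.] rect [587. 329.] [35. 64.] 13.7 z [75. 81. 84.]
scene z76-90 40 px [424. 315.] rect [628. 326.] [51. 13.] 71.9 z [74. 80. 84.]
scene z84+ 98 px [340. 204.] rect [499. -24.] [61. 58.] 34.5 z [80. 85. 90.]
scene handle 61 px [340. 201.] rect [482. -36.] [20. 51.] 35.0 z [53. 60. 67.]
scene handle 35 px [334. 214.] rect [526. -23.] [ 8. 37.] 4.1 z [52. 62. 68.]
scene handle 91 px [323. 242.] rect [624.   9.] [ 39. 110.] 2.6 z [58. 63. 67.]
scene rim 875 px [442. 288.] rect [504. 319.] [165. 329.] 89.1 z [11. 16. 22.]
scene rim 228 px [584. 345.] rect [427. 677.] [201.  29.] 83.1 z [10. 16. 22.]
side red ((
[... 524 characters left out ...]
z76-90 61 px [308. 168.] rect [507.  -3.] [31. 56.] 65.9 z [74. 80. 84.]
side z76-90 55 px [309. 180.] rect [492. -40.] [25. 55.] 71.1 z [75. 80. 84.]
side z76-90 33 px [438. 232.] rect [ 729. -320.] [16. 22.] 33.2 z [75. 77. 83.]
side z84+ 81 px [308. 173.] rect [498. -23.] [60. 56.] 69.4 z [80. 83. 87.]
side handle 513 px [358. 162.] rect [663. -14.] [134. 298.] 30.2 z [53. 61. 67.]
side handle 69 px [307. 173.] rect [505.  -5.] [20. 51.] 68.9 z [52. 61. 68.]
side handle 71 px [309. 185.] rect [490. -42.] [22. 56.] 68.0 z [52. 60. 67.]
side rim 403 px [547.  41.] rect [1709.  401.] [ 21. 682.] 0.4 z [10. 16. 22.]
side rim 422 px [257. 119.] rect [480. 318.] [172. 279.] 88.9 z [10. 15. 19.]
```

View pics/top0.png

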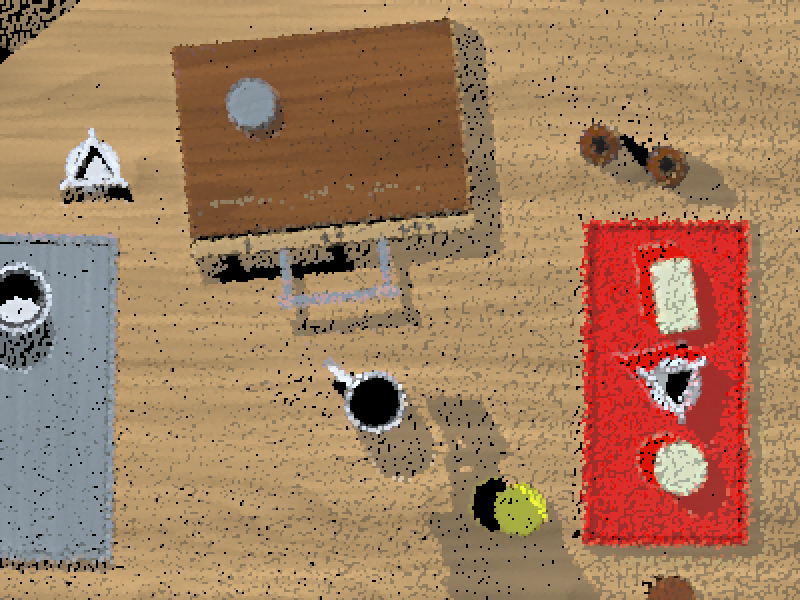

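The jug is upright at about (498,-24), with its handle along +47°, so the jaws go at yaw -42°. The chest's yaw is 5.7° and its centre (773,30). The drawer handle's middle is near (604,8), slightly ajar. One stud is at the left. The round soap is at (433,-331), and the bar soap at (605,-323) with yaw 8°. Now moving above the jug.

apply_moves([
  [-0.3,-0.1,-0.3,0,0,-0.33],
  [-0.63,-0.2,-0.6,0,0,-0.7],
  [-0.63,-0.2,-0.8,0,0,-1],
  [-0.63,-0.2,-0.8,0,0,-1],
], claw=1, newtons=25)

```text
t: 0.6
position: [496.2, -23.5, 153.8]
orientation: [-0.0, 0.969, -0.247, -0.004]
wrist_force: [0.9, 0.4, -0.1]
width: 1.002
```

apply_moves([
  [0.01,0,-0.1,0,0,-0.3],
  [0.015,0,-0.3,0,0,-0.47],
  [0.015,0,-0.6,0,0,-0.47],
  [0.015,0,-0.8,0,0,-0.47],
  [0.015,0,-0.8,0,0,-0.47],
  [0.015,0,-0.8,0,0,-0.47],
])

```text
t: 1.35
position: [500.0, -23.8, 59.5]
orientation: [-0.001, 0.934, -0.358, -0.002]
wrist_force: [0.4, 0.6, 0.3]
width: 1.001
```

apply_moves([
  [0,0,0,0,0,0],
  [0,0,0,0,0,0],
  [0,0,0,0,0,0],
  [0,0,0,0,0,0],
  [0,0,0,0,0,0],
  [0,0,0,0,0,0],
], claw=-1, newtons=25)

```text
t: 2.1
position: [501.7, -24.1, 61.3]
orientation: [-0.001, 0.934, -0.358, -0.0]
wrist_force: [-0.8, 1.1, 7.3]
width: 0.685
```

apply_moves([
  [0,0,0.2,0,0,0],
  [0,0,0.5,0,0,0],
  [0,0.3,0.6,0,0,0],
  [-0.1,0.7,0.6,0,0,0],
  [-0.2,1,0.6,0,0,0],
  [-0.2,1,0.6,0,0,0],
])

```text
t: 2.85
position: [476.4, 97.9, 133.3]
orientation: [-0.001, 0.934, -0.356, -0.001]
wrist_force: [-0.2, 0.2, -0.9]
width: 0.686
```

apply_moves([
  [-0.05,0.3,0,0,0,0],
  [-0.12,0.7,0,0,0,0],
  [-0.2,1,0,0,0,0],
  [-0.2,1,0,0,0,0],
])

```text
t: 3.35
position: [452.3, 219.0, 133.5]
orientation: [-0.001, 0.935, -0.355, -0.0]
wrist_force: [0.3, -0.9, 0.0]
width: 0.684
```

apply_moves([
  [-0.02,0.3,0,0,0,0],
  [-0.04,0.7,-0.1,0,0,0],
  [-0.06,0.83,-0.2,0,0,0],
  [-0.06,0.83,-0.2,0,0,0],
  [-0.06,0.83,-0.2,0,0,0],
])

```text
t: 3.98
position: [445.4, 317.0, 109.4]
orientation: [-0.001, 0.935, -0.355, -0.0]
wrist_force: [0.2, 0.2, 0.0]
width: 0.685
```

```bash
python3 - <<'E'
from h import *
f=grab_frame("scene"); np.savez("scene1.npz",**f); save(f,"pics/scene1.png")
g=grab_frame("side");np.savez("side1.npz",**g)
cv2.imwrite("pics/c1.png",np.hstack([cv2.resize(f["color"][150:380,330:560],(400,400)),cv2.resize(g["color"][20:160,200:340],(400,400))])[:,:,::-1])
print(robot.observe()["position"])
E
```

```text
[445.72885073 317.32398638 109.88089006]
```

View pics/c1.png

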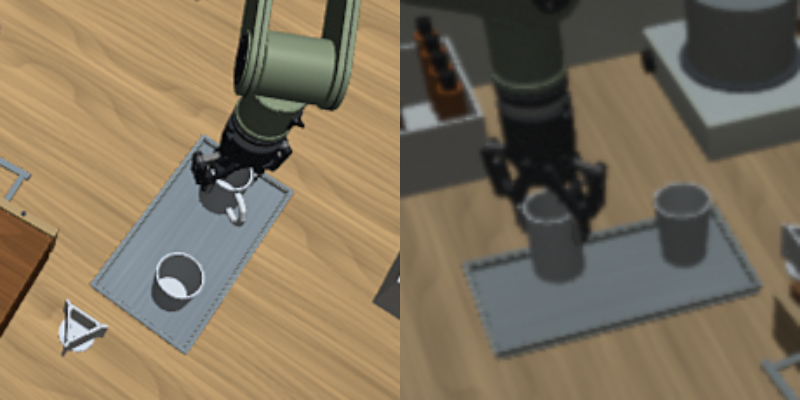

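The jug is held upright over the free part of the tray. Lowering until it touches.

apply_moves([
  [0,0,-0.15,0,0,0],
  [0,0,-0.3,0,0,0],
  [0,0,-0.34,0,0,0],
  [0,0,-0.36,0,0,0],
  [0,0,-0.365,0,0,0],
  [0,0,-0.365,0,0,0],
])

```text
t: 4.82
position: [445.6, 317.4, 66.4]
orientation: [-0.001, 0.935, -0.355, -0.0]
wrist_force: [-2.0, -0.5, 4.4]
width: 0.687
```

apply_moves([
  [0,0,0,0,0,0],
  [0,0,0,0,0,0],
  [0,0,0,0,0,0],
  [0,0,0,0,0,0],
], claw=1)

```text
t: 5.32
position: [445.6, 317.3, 66.3]
orientation: [-0.001, 0.935, -0.355, -0.0]
wrist_force: [-0.0, 0.5, -0.2]
width: 1.003
```

apply_moves([
  [0,0,0.15,0,0,0],
  [0,0,0.4,0,0,0],
  [0,0,0.75,0,0,0],
  [0.2,-0.5,0.75,0,0,0.35],
  [0.2,-1,0.75,0,0,0.7],
  [0.2,-1,0.75,0,0,1],
])

```text
t: 6.08
position: [470.3, 194.6, 157.8]
orientation: [-0.001, 0.994, -0.112, 0.0]
wrist_force: [-0.3, 0.1, -0.0]
width: 0.996
```

```bash
python3 - <<'E'
from h import *
for n in("scene","side"):
    f=grab_frame(n); np.savez(n+"2.npz",**f)
    P=pts(f); x,y,z=P[...,0],P[...,1],P[...,2]
    m=(z>81)&(z<92)&(abs(x-445)<70)&(abs(y-317)<70)
    q=P[m][:,:2].astype(np.float32); print(n,"jug rim",len(q),cv2.minEnclosingCircle(q), np.percentile(P[m][:,2],[5,50,95]))
    # handle bar: points z 52..70 in chest frame
    a=np.radians(5.7); d=P[...,:2]-[773,30]; cx=d@[np.cos(a),np.sin(a)]; cy=d@[-np.sin(a),np.cos(a)]
    b=(z>57)&(z<72)&(cx<-140)&(cx>-200)&(abs(cy)<75)
    print("bar",b.sum(),np.median(cx[b]),np.percentile(cx[b],[5,25,75,95]).round(1),np.percentile(cy[b],[1,99]))
    t=(z>74)&(z<86)&(cx>-130)&(cx<130)&(abs(cy)<170)
    q=P[t][:,:2].astype(np.float32); print("chest",cv2.minAreaRect(q))
    p=(z>66)&(z<76)&(cx<-90)&(cx>-140)&(abs(cy)<130); print("panel",p.sum(),np.percentile(cx[p],[2,50,98]))
f=grab_frame("scene"); cv2.imwrite("pics/c2.png",cv2.resize(f["color"][150:380,280:560],(800,657))[:580,:,::-1])
E
```

```text
scene jug rim 138 ((449.2228088378906, 324.60443115234375), 39.98865509033203) [81.67236676 87.45618212 91.30205308]
bar 254 -166.73509276912344 [-174.8 -170.6 -163.4 -143.9] [-60.00467649  57.5980419 ]
chest ((764.22314453125, 27.94799041748047), (209.28028869628906, 283.3935546875), 5.657648086547852)
panel 514 [-117.84881143 -106.93271215 -100.11190714]
side jug rim 54 ((442.8673400878906, 314.73876953125), 30.603759765625) [81.55387119 86.43422777 89.92827511]
bar 192 -170.5700035678048 [-177.  -174.4 -162.6 -144.6] [-59.42442949  58.2060324 ]
chest ((762.9420166015625, 29.905784606933594), (209.9074249267578, 286.85150146484375), 5.878965854644775)
panel 404 [-117.21172973 -109.51026109  -92.84033332]
```

View pics/c2.png

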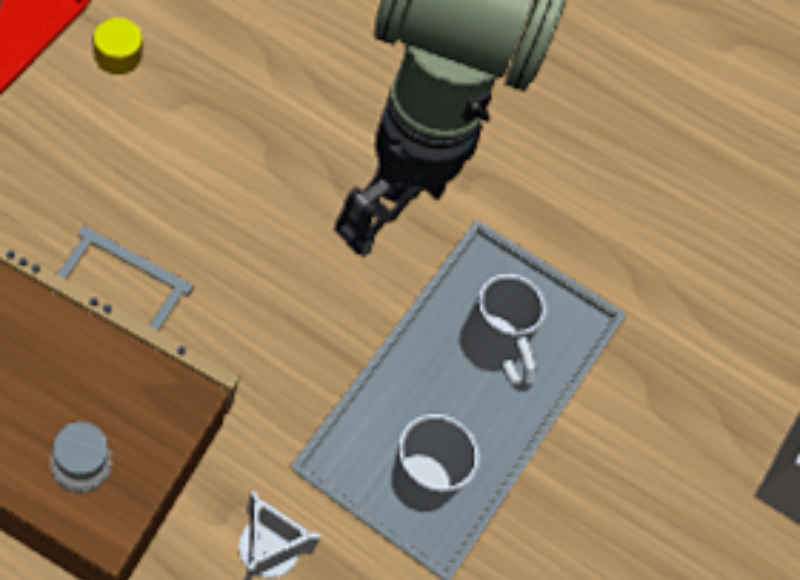

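The jug stands upright on the tray, clear of the beaker. The handle's middle is about (605,13). Going there with the jaws along the chest's x.

apply_moves([
  [0.3,-0.4,0,0,0,0.3],
  [0.6,-0.8,0,0,0,0.65],
  [0.6,-1,0,0,0,0.65],
  [0.6,-1,0,0,0,0.65],
], claw=0)

```text
t: 6.72
position: [542.8, 76.5, 157.9]
orientation: [-0.002, 0.999, 0.045, 0.0]
wrist_force: [-0.5, 0.5, -0.2]
width: 0.501
```

apply_moves([
  [0.25,-0.3,0,0,0,0],
  [0.52,-0.51,0,0,0,0],
  [0.52,-0.51,-0.3,0,0,0],
  [0.52,-0.51,-0.6,0,0,0],
  [0.52,-0.51,-0.78,0,0,0],
  [0.52,-0.51,-0.78,0,0,0],
  [0.52,-0.51,-0.78,0,0,0],
])

```text
t: 7.6
position: [606.1, 16.5, 65.5]
orientation: [-0.002, 0.999, 0.046, 0.001]
wrist_force: [-0.4, -0.1, -0.4]
width: 0.498
```

apply_moves([
  [0,0,0,0,0,0],
  [0,0,0,0,0,0],
  [0,0,0,0,0,0],
  [0,0,0,0,0,0],
  [0,0,0,0,0,0],
], claw=-1, newtons=40)

```text
t: 8.22
position: [607.1, 16.8, 67.3]
orientation: [-0.002, 0.999, 0.046, 0.002]
wrist_force: [-1.7, 1.5, 5.7]
width: 0.122
```

apply_moves([
  [-0.1,-0.01,0,0,0,0],
  [-0.25,-0.025,0,0,0,0],
  [-0.45,-0.045,0,0,0,0],
  [-0.65,-0.065,0,0,0,0],
  [-0.85,-0.085,0,0,0,0],
  [-0.98,-0.098,0,0,0,0],
  [-0.98,-0.098,0,0,0,0],
])

```text
t: 9.1
position: [487.4, 4.8, 67.2]
orientation: [-0.002, 0.999, 0.046, 0.001]
wrist_force: [0.2, 0.6, 1.5]
width: 0.122
```

apply_moves([
  [-0.06,-0.006,0,0,0,0],
  [-0.1,-0.01,0,0,0,0],
  [-0.13,-0.013,0,0,0,0],
  [-0.14,-0.014,0,0,0,0],
  [-0.14,-0.014,0,0,0,0],
])

```text
t: 9.72
position: [471.3, 3.2, 67.3]
orientation: [-0.002, 0.999, 0.046, 0.002]
wrist_force: [5.2, 2.3, -3.9]
width: 0.12
```

apply_moves([
  [-0.015,-0.0015,0,0,0,0],
  [-0.03,-0.003,0,0,0,0],
  [-0.03,-0.003,0,0,0,0],
])

```text
t: 10.1
position: [471.2, 3.1, 67.4]
orientation: [-0.002, 0.999, 0.045, 0.006]
wrist_force: [12.1, 4.6, -14.0]
width: 0.119
```

At the stop, so the drawer is fully open. Releasing, rising, and heading to the round soap.

apply_moves([
  [0,0,0,0,0,0],
  [0,0,0,0,0,0],
  [0,0,0,0,0,0],
  [0,0,0.25,0,0,0],
  [0,0,0.6,0,0,0],
  [0,0,0.9,0,0,0],
  [0,-0.3,0.9,0,0,-0.35],
  [0,-0.7,0.9,0,0,-0.7],
  [-0.1,-1,0.9,0,0,-1],
  [-0.1,-1,0.9,0,0,-1],
], claw=0, newtons=30)

```text
t: 11.35
position: [458.3, -118.8, 175.4]
orientation: [-0.0, 0.979, -0.205, 0.006]
wrist_force: [0.7, 0.1, 0.1]
width: 0.503
```

apply_moves([
  [-0.05,-0.4,0,0,0,-0.3],
  [-0.1,-0.8,0,0,0,-0.75],
  [-0.1,-1,0,0,0,-0.75],
  [-0.1,-1,0,0,0,-0.75],
], claw=0.8)

```text
t: 11.85
position: [446.3, -239.4, 175.4]
orientation: [0.001, 0.923, -0.385, 0.006]
wrist_force: [0.1, 0.1, -0.0]
width: 0.902
```

```bash
cat > look.py <<'E'
from h import *
def run(tag):
    out=[]
    for n in("scene","side"):
        f=grab_frame(n); np.savez(n+tag+".npz",**f); out.append(f)
        P=pts(f); c=f["color"].astype(int); x,y,z=P[...,0],P[...,1],P[...,2]
        cream=(c.min(-1)>110)&(c[...,0]-c[...,2]>12)&(z>35)&(z<48)&(y<-50)&(x<700)
        nn,l,st,ce=cv2.connectedComponentsWithStats(cream.astype(np.uint8))
        for i in range(1,nn):
            if st[i,4]>40:
                q=P[l==i]; r=cv2.minAreaRect(q[:,:2].astype(np.float32)); print(n,st[i,4],ce[i].round(),np.round(r[0],1),np.round(r[1]),round(r[2],1))
        a=np.radians(5.7); d=P[...,:2]-[773,30]; cx=d@[np.cos(a),np.sin(a)]; cy=d@[-np.sin(a),np.cos(a)]
        p=(z>66)&(z<78)&(cx<-215)&(cx>-270)&(abs(cy)<135); print(n,"panel cx",p.sum(),np.percentile(cx[p],[2,50,98]).round(1),"cy",np.percentile(cy[p],[.5,99.5]).round(1))
    return out
E
python3 - <<'E'
from look import *
run("3")
f=grab_frame("scene"); cv2.imwrite("pics/c3.png",cv2.resize(f["color"][110:310,190:450],(780,600))[:,:,::-1])
E
```

```text
scene 161 [271. 145.] [ 433.2 -330.1] [48. 49.] 45.0
scene 239 [234. 182.] [ 605.8 -323.5] [71. 40.] 9.0
scene panel cx 527 [-253.1 -240.4 -233.7] cy [-133.6  133.3]
side 373 [392. 257.] [ 604.8 -322.9] [70. 40.] 6.9
side 141 [330. 280.] [ 434.4 -325.9] [42. 50.] 50.3
side panel cx 4 [-237.8 -237.2 -235.7] cy [-134.7 -127.7]
```

View pics/c3.png

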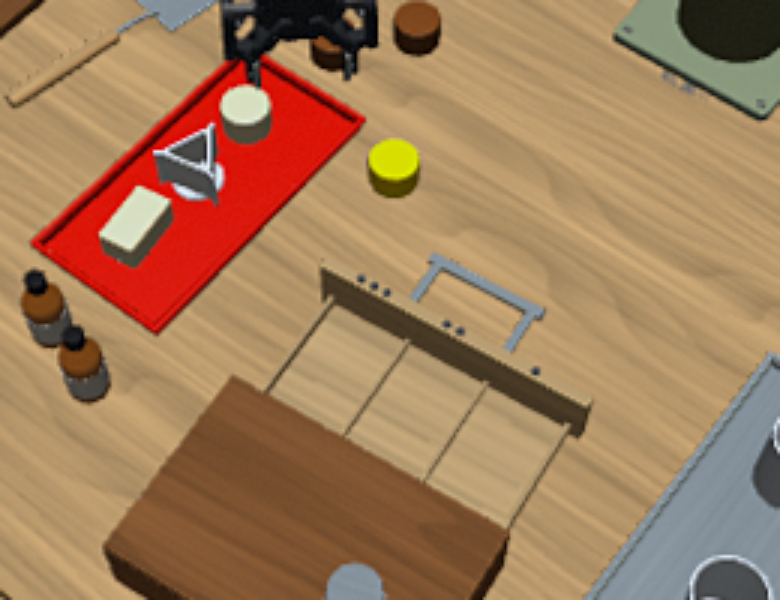

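Crop: the drawer is fully open, with the one-stud pocket at right in this reverse view. The cream puck (245,112) and the cream block (135,225) on the red tray are the soaps meant. The brown (330,45 and 415,25) and yellow (393,165) pucks are not. Picking the round soap at (433,-330).

apply_moves([
  [-0.05,-0.4,0,0,0,0],
  [-0.108,-0.755,0,0,0,0],
  [-0.108,-0.755,-0.3,0,0,0],
  [-0.108,-0.755,-0.7,0,0,0],
  [-0.108,-0.755,-0.85,0,0,0],
  [-0.108,-0.755,-0.85,0,0,0],
], claw=0.8)

```text
t: 12.75
position: [432.8, -326.2, 71.9]
orientation: [-0.0, 0.924, -0.383, 0.004]
wrist_force: [0.4, -0.4, 1.0]
width: 0.901
```

apply_moves([
  [0,0,-0.15,0,0,0],
  [0,0,-0.32,0,0,0],
  [0,0,-0.36,0,0,0],
  [0,0,-0.36,0,0,0],
])

```text
t: 13.25
position: [433.1, -326.4, 29.1]
orientation: [-0.0, 0.924, -0.383, 0.004]
wrist_force: [0.2, 0.7, -0.7]
width: 0.901
```

apply_moves([
  [0,0,0,0,0,0],
  [0,0,0,0,0,0],
  [0,0,0,0,0,0],
  [0,0,0,0,0,0],
  [0,0,0,0,0,0],
], claw=-1, newtons=30)

```text
t: 13.88
position: [434.0, -327.2, 30.4]
orientation: [0.0, 0.924, -0.382, 0.005]
wrist_force: [-0.5, 1.0, 6.4]
width: 0.602
```

apply_moves([
  [0,0,0.3,0,0,0],
  [0,0,0.7,0,0,0],
  [0,0,1,0,0,0],
  [0.2,0.3,1,0,0,0.2],
  [0.35,0.7,1,0,0,0.5],
  [0.4,1,1,0,0,0.8],
  [0.4,1,1,0,0,0.8],
])

```text
t: 14.75
position: [481.6, -204.6, 149.8]
orientation: [-0.001, 0.982, -0.19, 0.005]
wrist_force: [-0.1, -0.5, -2.0]
width: 0.597
```

apply_moves([
  [0.1,0.4,0.1,0,0,0.3],
  [0.25,0.8,0.1,0,0,0.6],
  [0.4,1,0.1,0,0,0.9],
  [0.4,1,0.1,0,0,0.9],
])

```text
t: 15.25
position: [530.4, -84.0, 161.8]
orientation: [-0.002, 0.999, 0.035, 0.004]
wrist_force: [-0.9, -0.6, -0.4]
width: 0.595
```

apply_moves([
  [0.1,0.4,0,0,0,0],
  [0.25,0.8,0,0,0,0],
  [0.3,1,0,0,0,0],
  [0.3,1,0,0,0,0],
])

```text
t: 15.75
position: [566.5, 35.9, 161.5]
orientation: [-0.002, 0.999, 0.035, 0.004]
wrist_force: [-0.4, -0.1, -0.6]
width: 0.595
```

apply_moves([
  [0.15,0.3,0,0,0,0.06],
  [0.25,0.513,0,0,0,0.06],
  [0.25,0.513,-0.3,0,0,0.06],
  [0.25,0.513,-0.65,0,0,0.06],
  [0.25,0.513,-0.9,0,0,0.06],
  [0.25,0.513,-0.97,0,0,0.06],
  [0.25,0.513,-0.97,0,0,0.06],
])

```text
t: 16.62
position: [596.5, 96.1, 45.1]
orientation: [-0.001, 0.999, 0.048, 0.004]
wrist_force: [0.4, -0.2, -1.2]
width: 0.6
```

```bash
python3 - <<'E'
from h import *
f=grab_frame("scene"); g=grab_frame("side")
cv2.imwrite("pics/c4.png",np.hstack([cv2.resize(f["color"][190:310,270:420],(500,400)),cv2.resize(g["color"][70:190,310:400],(300,400))])[:,:,::-1])
E
```

```text
(no output)
```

View pics/c4.png

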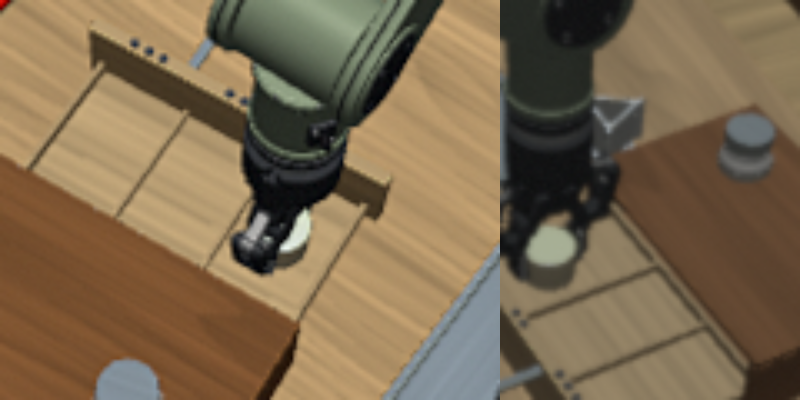

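The round soap hovers within pocket one (left crop, (295,240)), between the divider and the left side. Lowering it to contact and releasing.

apply_moves([
  [0,0,-0.025,0,0,0],
  [0,0,-0.04,0,0,0],
  [0,0,-0.045,0,0,0],
  [0,0,-0.045,0,0,0],
])

```text
t: 17.23
position: [597.9, 96.8, 41.3]
orientation: [-0.001, 0.999, 0.049, 0.006]
wrist_force: [0.5, -0.6, -0.8]
width: 0.6
```

apply_moves([
  [0,0,-0.01,0,0,0],
  [0,0,-0.02,0,0,0],
  [0,0,-0.02,0,0,0],
])

```text
t: 17.6
position: [599.0, 97.0, 40.5]
orientation: [-0.001, 0.999, 0.049, 0.007]
wrist_force: [-1.8, -0.1, 5.0]
width: 0.599
```

apply_moves([
  [0,0,0,0,0,0],
  [0,0,0,0,0,0],
  [0,0,0,0,0,0],
], claw=0.7)

```text
t: 17.98
position: [598.8, 97.0, 40.2]
orientation: [-0.001, 0.999, 0.049, 0.007]
wrist_force: [0.5, 0.3, -0.2]
width: 0.852
```

apply_moves([
  [0,0,0.15,0,0,0],
  [0,0,0.45,0,0,0],
  [0,0,0.9,0,0,0],
  [0,-0.3,0.9,0,0,-0.35],
  [0,-0.7,0.9,0,0,-0.7],
  [0,-1,0.9,0,0,-1],
  [0,-1,0.9,0,0,-1],
])

```text
t: 18.85
position: [599.3, -25.6, 149.7]
orientation: [0.0, 0.979, -0.201, 0.008]
wrist_force: [-0.2, 0.5, 0.2]
width: 0.85
```

apply_moves([
  [0,-0.3,0,0,0,-0.35],
  [0,-0.7,0,0,0,-0.7],
  [0,-1,0,0,0,-1],
  [0,-1,0,0,0,-1],
], claw=0.5)

```text
t: 19.35
position: [599.8, -147.2, 150.7]
orientation: [0.002, 0.899, -0.438, 0.008]
wrist_force: [-0.4, 1.2, 0.3]
width: 0.752
```

apply_moves([
  [0,-0.3,0,0,0,-0.35],
  [0,-0.7,0,0,0,-0.7],
  [0,-1,0,0,0,-1],
  [0,-1,0,0,0,-1],
])

```text
t: 19.85
position: [600.2, -268.1, 151.2]
orientation: [0.004, 0.763, -0.647, 0.008]
wrist_force: [-0.1, 0.6, -0.5]
width: 0.751
```

```bash
python3 - <<'E'
from look import *
run("5")
f=grab_frame("scene"); P=pts(f); c=f["color"].astype(int); x,y,z=P[...,0],P[...,1],P[...,2]
m=(c.min(-1)>110)&(c[...,0]-c[...,2]>12)&(z>44)&(z<58)&(abs(x-598)<60)&(abs(y-97)<50)
print("round",m.sum(),cv2.minEnclosingCircle(P[m][:,:2].astype(np.float32)),np.percentile(P[m][:,2],[5,50,95]))
cv2.imwrite("pics/c5.png",cv2.resize(f["color"][130:310,190:430],(800,600))[:,:,::-1])
E
```

```text
scene 241 [234. 182.] [ 605.5 -324.2] [71. 40.] 6.5
scene panel cx 520 [-253.9 -239.7 -232.5] cy [-133.1  133.6]
side 367 [392. 257.] [ 604.  -323.8] [69. 39.] 8.5
side panel cx 373 [-249.4 -242.9 -235.2] cy [-133.7  132.8]
round 99 ((597.2362060546875, 93.64009094238281), 25.759347915649414) [46.91248187 50.50657051 54.87383119]
```

View pics/c5.png

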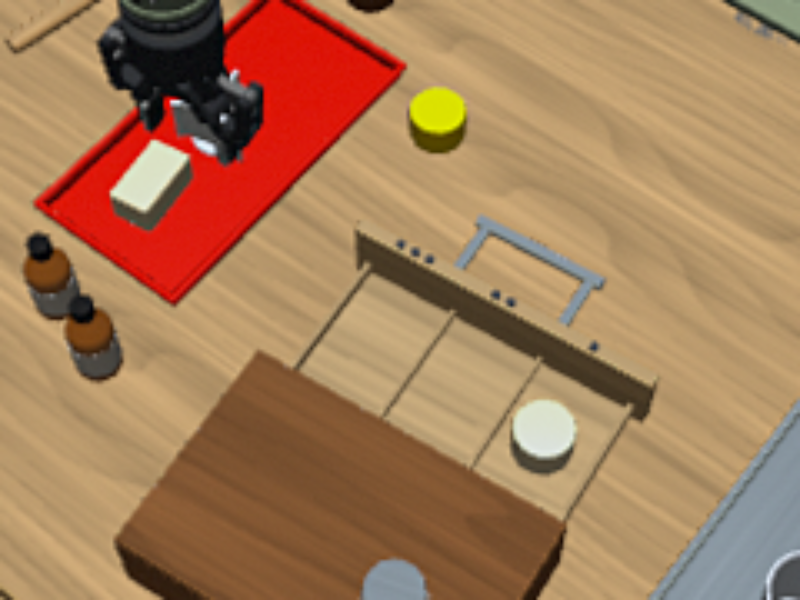

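The round soap sits flat in pocket one (543,435; top at 51 mm). Picking the bar soap at (605,-324).

apply_moves([
  [0.04,-0.25,0,0,0,-0.07],
  [0.04,-0.463,-0.1,0,0,-0.07],
  [0.04,-0.463,-0.5,0,0,-0.07],
  [0.04,-0.463,-0.85,0,0,-0.07],
  [0.04,-0.463,-0.98,0,0,-0.07],
  [0.04,-0.463,-0.98,0,0,-0.07],
  [0.04,-0.463,-0.98,0,0,-0.07],
])

```text
t: 20.88
position: [606.3, -321.5, 35.3]
orientation: [0.004, 0.752, -0.659, 0.009]
wrist_force: [-0.1, 0.0, -0.9]
width: 0.752
```

apply_moves([
  [0,0,0,0,0,0],
  [0,0,0,0,0,0],
  [0,0,0,0,0,0],
  [0,0,0,0,0,0],
  [0,0,0,0,0,0],
], claw=-1, newtons=30)

```text
t: 21.5
position: [608.1, -322.7, 38.2]
orientation: [0.003, 0.752, -0.659, 0.011]
wrist_force: [0.1, 0.6, 5.7]
width: 0.461
```

apply_moves([
  [0,0,0.25,0,0,0],
  [0,0,0.6,0,0,0],
  [0,0,0.9,0,0,0],
  [0,0.3,1,0,0,-0.06],
  [0,0.7,1,0,0,-0.06],
  [0,1,1,0,0,-0.06],
  [0,1,1,0,0,-0.06],
])

```text
t: 22.38
position: [607.7, -199.6, 158.1]
orientation: [0.003, 0.744, -0.668, 0.01]
wrist_force: [0.3, -1.3, -1.1]
width: 0.461
```

apply_moves([
  [0,0.3,0,0,0,0],
  [0,0.7,0,0,0,0],
  [0,1,0,0,0,0],
  [0,1,0,0,0,0],
])

```text
t: 22.88
position: [607.6, -77.8, 158.0]
orientation: [0.003, 0.745, -0.667, 0.01]
wrist_force: [-0.4, -0.2, -0.9]
width: 0.458
```

apply_moves([
  [0,0.4,0,0,0,0],
  [-0.01,0.757,0,0,0,0],
  [-0.01,0.757,-0.3,0,0,0],
  [-0.01,0.757,-0.6,0,0,0],
  [-0.01,0.757,-0.8,0,0,0],
  [-0.01,0.757,-0.86,0,0,0],
  [-0.01,0.757,-0.86,0,0,0],
])

```text
t: 23.75
position: [606.7, 12.0, 54.8]
orientation: [0.004, 0.744, -0.668, 0.01]
wrist_force: [0.4, 0.1, -1.0]
width: 0.464
```

```bash
python3 - <<'E'
from h import *
f=grab_frame("scene"); g=grab_frame("side")
cv2.imwrite("pics/c6.png",np.hstack([cv2.resize(f["color"][190:310,270:420],(500,400)),cv2.resize(g["color"][70:190,310:400],(300,400))])[:,:,::-1])
E
```

```text
(no output)
```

View pics/c6.png

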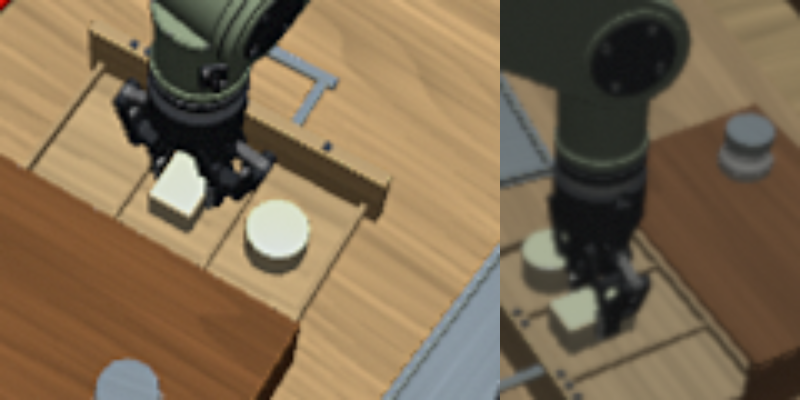

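The bar soap hovers over pocket two, between its dividers. Lowering it.

apply_moves([
  [0,0,-0.03,0,0,0],
  [0,0,-0.05,0,0,0],
  [0,0,-0.06,0,0,0],
  [0,0,-0.065,0,0,0],
  [0,0,-0.065,0,0,0],
])

```text
t: 24.48
position: [607.7, 12.4, 48.4]
orientation: [0.003, 0.745, -0.667, 0.011]
wrist_force: [0.8, 0.5, -0.9]
width: 0.466
```

apply_moves([
  [0,0,-0.01,0,0,0],
  [0,0,-0.02,0,0,0],
  [0,0,-0.025,0,0,0],
  [0,0,-0.025,0,0,0],
])

```text
t: 24.98
position: [609.8, 12.6, 48.2]
orientation: [0.001, 0.745, -0.667, 0.013]
wrist_force: [-1.7, 1.3, 9.2]
width: 0.466
```

apply_moves([
  [0,0,0,0,0,0],
  [0,0,0,0,0,0],
  [0,0,0,0,0,0],
], claw=0.15)

```text
t: 25.35
position: [609.5, 12.6, 47.8]
orientation: [0.001, 0.745, -0.667, 0.013]
wrist_force: [0.8, 0.2, 0.3]
width: 0.573
```

apply_moves([
  [0,0,0.1,0,0,0],
  [0,0,0.3,0,0,0],
  [0,0,0.6,0,0,0],
  [0,0,0.9,0,0,0],
  [-0.4,0,0.9,0,0,0.35],
  [-0.8,0,0.9,0,0,0.7],
  [-1,0,0.9,0,0,1],
  [-1,0,0.9,0,0,1],
])

```text
t: 26.35
position: [488.2, 12.7, 156.2]
orientation: [-0.002, 0.886, -0.463, 0.013]
wrist_force: [-0.4, -0.1, 0.4]
width: 0.573
```

apply_moves([
  [-0.1,0,0,0,0,0.35],
  [-0.15,-0.1,0,0,0,0.7],
  [-0.15,-0.1,0,0,0,1],
  [-0.15,-0.1,0,0,0,1],
], claw=0)

```text
t: 26.85
position: [471.7, 0.3, 156.9]
orientation: [-0.005, 0.973, -0.231, 0.013]
wrist_force: [-0.7, -0.0, -0.3]
width: 0.5
```

```bash
python3 - <<'E'
from look import *
f=grab_frame("scene"); P=pts(f); c=f["color"].astype(int); x,y,z=P[...,0],P[...,1],P[...,2]
m=(c.min(-1)>110)&(c[...,0]-c[...,2]>12)&(z>44)&(z<58)&(abs(x-605)<60)&(y>-40)&(y<140)
nn,l,st,ce=cv2.connectedComponentsWithStats(m.astype(np.uint8))
for i in range(1,nn):
    if st[i,4]>20: q=P[l==i]; print(st[i,4],cv2.minAreaRect(q[:,:2].astype(np.float32)),np.percentile(q[:,2],[5,50,95]))
cv2.imwrite("pics/c7.png",cv2.resize(f["color"][190:310,260:420],(800,600))[:,:,::-1])
E
```

```text
169 ((606.0650634765625, 11.169498443603516), (69.58921813964844, 39.92433166503906), 6.6216559410095215) [46.77593711 50.57907022 55.34589586]
88 ((587.863525390625, 86.273193359375), (22.145498275756836, 45.62005615234375), 32.35008239746094) [46.81468059 51.46116835 54.7194542 ]
```

View pics/c7.png

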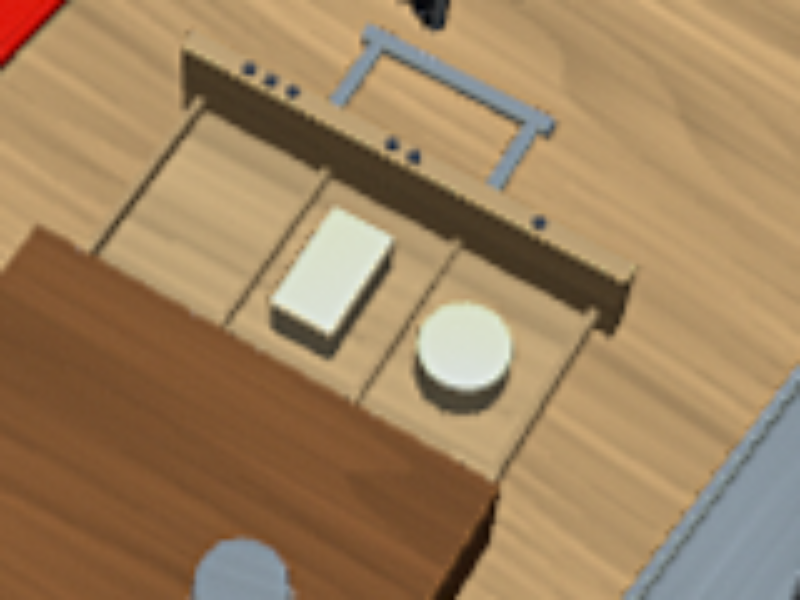

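Both soaps lie flat in their pockets (bar (332,275), round (465,350), tops at about 51 mm). Now pinching the handle to push the drawer shut.

apply_moves([
  [0,0,0,0,0,0.35],
  [0,0,0,0,0,0.7],
  [0,0,0,0,0,0.9],
  [0,0,0,0,0,0.9],
])

```text
t: 27.4
position: [472.1, 0.4, 157.0]
orientation: [-0.007, 1.0, -0.01, 0.011]
wrist_force: [-0.5, -0.6, -1.7]
width: 0.498
```

apply_moves([
  [0,0,-0.1,0,0,0.23],
  [0,0,-0.4,0,0,0.23],
  [0,0,-0.65,0,0,0.23],
  [0,0,-0.76,0,0,0.23],
  [0,0,-0.76,0,0,0.23],
  [0,0,-0.76,0,0,0.23],
])

```text
t: 28.15
position: [473.4, 0.2, 66.9]
orientation: [-0.008, 0.999, 0.047, 0.012]
wrist_force: [0.7, 0.6, -0.6]
width: 0.498
```

apply_moves([
  [0,0,0,0,0,0],
  [0,0,0,0,0,0],
  [0,0,0,0,0,0],
  [0,0,0,0,0,0],
  [0,0,0,0,0,0],
], claw=-1, newtons=40)

```text
t: 28.78
position: [474.5, 0.0, 68.1]
orientation: [-0.008, 0.999, 0.047, 0.013]
wrist_force: [-1.1, 0.5, 6.3]
width: 0.12
```

apply_moves([
  [0.05,0.005,0,0,0,0],
  [0.15,0.015,0,0,0,0],
  [0.27,0.027,0,0,0,0],
  [0.39,0.039,0,0,0,0],
  [0.51,0.051,0,0,0,0],
  [0.63,0.063,0,0,0,0],
  [0.75,0.075,0,0,0,0],
  [0.86,0.086,0,0,0,0],
  [0.93,0.093,0,0,0,0],
  [0.96,0.096,0,0,0,0],
  [0.96,0.096,0,0,0,0],
])

```text
t: 30.15
position: [590.6, 11.6, 68.2]
orientation: [-0.008, 0.999, 0.047, 0.014]
wrist_force: [1.2, 0.0, 1.1]
width: 0.122
```

apply_moves([
  [0.05,0.005,0,0,0,0],
  [0.1,0.01,0,0,0,0],
  [0.14,0.014,0,0,0,0],
  [0.17,0.017,0,0,0,0],
  [0.18,0.018,0,0,0,0],
  [0.18,0.018,0,0,0,0],
])

```text
t: 30.9
position: [610.9, 13.7, 68.2]
orientation: [-0.008, 0.999, 0.047, 0.013]
wrist_force: [-6.5, -0.2, 7.8]
width: 0.123
```

apply_moves([
  [0.02,0.002,0,0,0,0],
  [0.035,0.0035,0,0,0,0],
  [0.05,0.005,0,0,0,0],
  [0.05,0.005,0,0,0,0],
])

```text
t: 31.4
position: [611.2, 13.8, 68.1]
orientation: [-0.007, 0.999, 0.047, 0.005]
wrist_force: [-17.6, -3.6, 19.6]
width: 0.121
```

At the shut stop, after 140 mm of travel. Releasing and retreating straight up.

apply_moves([
  [0,0,0,0,0,0],
  [0,0,0,0,0,0],
  [0,0,0,0,0,0],
  [0,0,0.2,0,0,0],
  [0,0,0.5,0,0,0],
  [0,0,0.8,0,0,0],
  [-0.4,0,1,0,0,0],
  [-0.8,0,1,0,0,0],
  [-0.8,0,1,0,0,0],
], claw=0)

```text
t: 32.52
position: [511.2, 14.5, 186.7]
orientation: [-0.008, 0.999, 0.047, 0.003]
wrist_force: [0.2, 0.5, -0.2]
width: 0.5
```

```bash
python3 - <<'E'
from h import *
for n in("scene","side"):
    f=grab_frame(n); P=pts(f); z=P[...,2]
    a=np.radians(5.7); d=P[...,:2]-[773,30]; cx=d@[np.cos(a),np.sin(a)]; cy=d@[-np.sin(a),np.cos(a)]
    b=(z>57)&(z<72)&(cx<-140)&(cx>-200)&(abs(cy)<45); print(n,"bar cx",b.sum(),np.median(cx[b]))
    if n=="scene": cv2.imwrite("pics/c8.png",cv2.resize(f["color"][100:380,180:560],(800,589))[:,:,::-1])
E
```

```text
scene bar cx 147 -162.14290871518736
side bar cx 100 -167.08341581555987
```

View pics/c8.png

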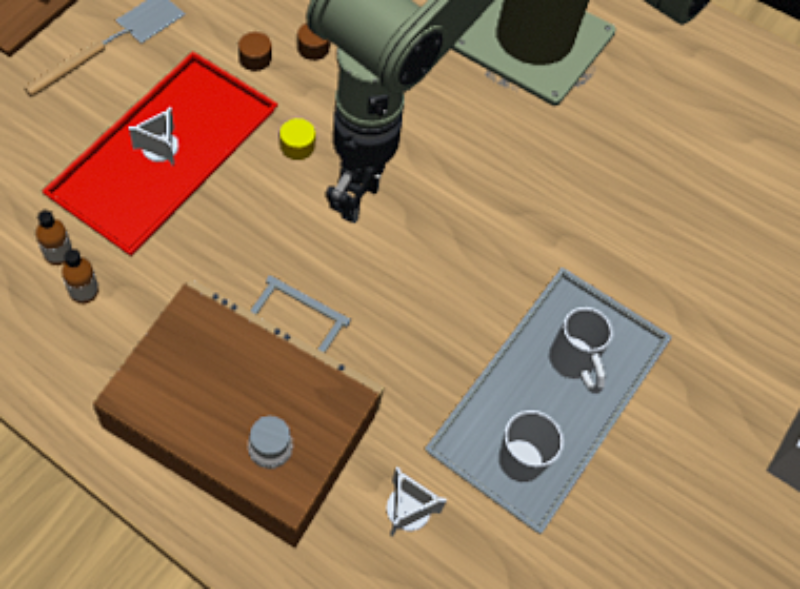

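The drawer is shut, the jug upright on the tray, and nothing else has been disturbed. Handing in.

```bash
python3 -c "
from plant import robot
print(robot.close_job())"
```

```text
the job is handed in; nothing more can be done
None
```

The job is done and handed in at about 33 s of the 72 s allowed. Everything was done in the order asked:

1. **Jug:** I stood it upright on the steel tray, clear of the beaker.
2. **Drawer open:** I pulled the drawer until it met its open stop.
3. **Soaps:** I lowered the round soap into pocket one until it touched, then the bar soap into pocket two. Both tops measured about 51 mm above the table, which means they lay flat.
4. **Drawer shut:** I pushed the drawer by its handle until it met the stop. The handle travelled about 140 mm between the two stops.

In the last picture the jug was upright, the bystanders were where they started, and the gripper was touching nothing. The two cameras put the handle bar at chest x = -162 and -167 mm, where shut is -164 mm. They differ by 5 mm, which is more than the stated calibration, so I relied mainly on the stop force and the travel. I couldn't see the soaps once the drawer was shut. No check failed.

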